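# Seal the airtight caddy under the sink

## Robot

A 6-joint arm with a two-finger parallel gripper is mounted at the origin on the work surface. World frame = base frame: x ahead of the robot, y to its left, z up, the work surface at z = 0. Lengths are in m, angles in rad, forces in N, time in s.
With the tool pointing down it reaches from about 0.4 to 0.925 m from the base axis. Payload 3.4 kg.
Tool frame: the origin (TCP) lies between the finger pads; the fingertips stand 25 mm ahead of it and the grasp point (between the pads) lies 6 mm ahead of it; z points along the fingers, y is the direction in which the jaws open and shut (so a half turn about z gives the same grasp; the last joint's range is limited). The gripper opens to 85 mm and grips with 20 to 120 N. Pads are 22 mm wide; open, the fingers measure 114 mm over their backs; the gripper's body (76 mm by 85 mm) begins 54 mm behind the grasp point. The pads swing forward as they close: fully open they stand 13 mm farther back than shut.
Start: joints at [-1.22, 0.307, 1.506, -0, 1.328, -0.073], TCP at [0.237, -0.524, 0.256] pointing down, gripper open.
Joint ranges: [-3.12, 3.12], [-1.05, 2.28], [0.14, 2.33], [-1.42, 4.57], [0.1, 2.73], [-2.68, 2.68]. Speed limits (rad/s): [2.57, 2.57, 3.14, 3.14, 3.14, 3.14].

## Interface

Orientations are given as a unit quaternion [x, y, z, w].
In Python, from cell import robot gives the robot as it stands.
- The arm moves only by the tool play_rows, never from a script. Its argument "rows" is a list of rows, each a list of 7 numbers: the shift along the tool's x, y, z scaled (see below), then the turn, a rotation vector about the tool's x, y, z scaled (see below), then the opening, from -1 (shut) to 1 (fully open), so that 0 is half open. A call has 1 to 12 rows; each row is the pose to reach, as a shift and turn from the pose commanded when the call began, along the tool's axes at that moment; what a row does not reach only later rows make up. The controller multiplies each number of a shift by 25 cm and each number of a turn by 90 degrees. A row lasts 1/8 s, in which the tool goes at most 62.5 mm and 10.7 degrees, less where a joint would pass 70% of its speed; a pose out of reach is approached as far as the arm can. A call with a number of a shift or a turn outside -1 to 1 is refused whole. A call with a gripper value outside its range is refused whole. The fingers move at their own pace and stop on an object; "force" is the grip in N (left out, the last holds). Time passes only in rows, so rows that repeat a pose let the fingers close. It gives the time, the measured TCP pose, the force and the opening at its end, in the units of the state.
- robot.read_state(): the state, without advancing time (a new reading comes with each control period).
- robot.capture(name): name is "side" or "top" or "wrist"; returns a dict with "frame" (400x640x3 uint8, red, green, blue), "intrinsics" (3x3 intrinsics, pixels), "camera_from_world" (4x4, takes a point from world to camera coordinates). Camera axes: x right, y down, z forward; pixel columns grow to the right and rows downward; lengths in m; the calibration is good to about 2 mm. A picture is of the moment at which its call begins. There is no depth.
- robot.job_done(): hands the job in, once; it reports no verdict.
The state is a dict: "time": time; "qpos": joint angles; "qvel": joint speeds; "joint_torque": joint torques, N m; "eef_pos": TCP position; "tool_rot": TCP orientation; "contact_force": force on the tool from outside, world axes, zero at the start; "moment": the same for the moment, N m; "width": finger opening in m.
Only numpy, scipy, OpenCV 4.12 (cv2) and the standard library are available. Lean on these libraries where they do the work, as an engineer would, in place of code of your own. Each camera call takes 0.05 s, during which the arm holds its last target. There are 200 camera calls.

## Task

Seal the grey caddy so the dish bars inside stay dry: swing its lid fully shut, then press both snap tabs on the lid down flat, then push the plunger in the middle of the lid down to its stop, keep it there for a full second and let it spring all the way back up. Leave the spray bottle, the scrub pad holder and the bucket standing where they are.

Things in the scene. Friction and masses are not known exactly. Their poses are not given: they have to be found in the camera images.
- caddy: Grey plastic caddy, an open tub 160 mm deep (its own x) by 200 mm wide (its y) and 100 mm high, fixed to the shelf. Origin at the centre of its underside, z up; its front faces its own -x. The lid's hinge runs along y on the top of its far (+x) edge. Two dish bars lie low inside.
- lid_part (a joint): Angle of the caddy's lid in rad: 0 shut, 1.57 standing straight up. A stiff hinge: the lid stays at any angle where it is left; about 2.5 N at the front edge moves it. It has a hard stop at 0. The lid is a grey plate 160 by 200 mm, 12 mm thick, that lies on top of the tub when shut, its upper face then 112 mm above the shelf. It starts part open, leaning back from the front.
- lid_hinge (a point): On the lid's upper face, at the middle of its hinge edge (the hinge's axis is 12 mm below the upper face, on the underside). Axes are the lid's: x from the front edge to the hinge, y along the hinge to the left, z out of the upper face.
- lid_edge (a point): On the lid's upper face, at the middle of its free front edge, 160 mm from the hinge edge. The face is bare within 45 mm of this edge. Axes as lid_hinge.
- tab_left (a joint): Angle of the left (caddy's +y) snap tab in rad: 0 is pressed down flat on the lid (hard stop, engaged), more is raised, up to 0.9. A stiff hinge: it stays where it is left; 1 to 2 N pressed slowly on its outer part moves it down (met fast it kicks back harder). It starts raised.
- tab_left_pad (a point): Pressing point on the upper face of the left tab, 34 mm out from the tab's hinge, on its middle line. The tab is a white plate 60 mm along the caddy's x, 44 mm across, 5 mm thick; its hinge runs along x on the lid's upper face, 68 mm left of the lid's centre line and half-way along the lid's depth, and its free end stands outward. With lid and tab flat this point is 117 mm above the shelf and 102 mm left of the caddy's centre.
- tab_right (a joint): Angle of the right (caddy's -y) snap tab, the mirror image of tab_left: 0 flat and engaged, more is raised.
- tab_right_pad (a point): Pressing point on the right tab, mirror image of tab_left_pad: with lid and tab flat it is 117 mm above the shelf and 102 mm right of the caddy's centre.
- plunger (a joint): Stroke of the plunger in m: 0 is up, 0.022 is fully down on its stop. The spring pushes back with 3 N at the top and 10 N at the stop, and lifts it again when let go.
- plunger_top (a point): Centre of the top face of the white mushroom-shaped plunger head, 52 mm across, in the middle of the lid. It moves along the lid's normal; with the lid shut the top is 174 mm above the shelf (62 mm above the lid's upper face) when up and 152 mm when fully down.
- spray_bottle: Bystander: loose blue plastic spray bottle, 74 mm across, 227 mm high, white spray head. Origin at the centre of its underside.
- pad_holder: Bystander: loose stainless steel scrub pad holder, a tray 80 by 120 mm with wire rails up to 88 mm high and a pad in it. Origin at the centre of its underside.
- bucket: Bystander: loose small white bucket, 145 mm across, 125 mm high, its green handle folded down on the rim. Origin at the centre of its underside.

How it is judged:
On the way, in this order (a step that is already met when the one before it is completed fails the run):
1. the lid is shut (within 0.05 rad) (value of joint lid_part below 0.05 rad), for 0.1 s.
2. both snap tabs are pressed flat (within 0.10 rad) with the lid shut (value of joint lid_part below 0.05 rad and value of joint each of tab_left, tab_right below 0.1 rad), for 0.1 s.
3. the plunger is held down at its stop (at least 19.5 of 22 mm) for 0.8 s, lid shut and tabs flat (all of step 2 and value of joint plunger above 0.0195 m), for 0.8 s.
At the end, for the whole second after the job is handed in: The lid is shut (within 0.05 rad), both tabs are flat (within 0.10 rad), the plunger is back up (within 3 mm), and the bottle, pad holder and bucket stand upright within 30 mm of where they stood (all of step 2 and value of joint plunger below 0.003 m and distance of each of spray_bottle, pad_holder, bucket from where it was at the start of the episode below 0.03 m and angle between each of spray_bottle, pad_holder, bucket's own z axis and vertical below 0.2 rad); the robot touches nothing.
It fails at once if a bystander is knocked over or shoved (tilted over 0.35 rad or moved over 40 mm) (distance of any of spray_bottle, pad_holder, bucket from where it was at the start of the episode above 0.04 m or angle between any of spray_bottle, pad_holder, bucket's own z axis and vertical above 0.35 rad).
It also fails if it takes over 56 s, if anything falls off the work surface, if the arm or the gripper's body presses on something with over 40 N, if the wrist force passes 120 N, or if a joint passes its speed limit or range.

## Working session

There is one attempt and no reset: what is moved stays moved. The work goes in short steps, Python scripts to look and compute and a tool call to move; the robot and the scene stay as the last step left them, time stands still between calls to the robot, and variables do not carry over. Pictures are saved under pics/ and viewed, about 8 in all and at most 12, crops included, and the job is handed in when it is done.

Besides the shell and the picture viewer there is one more tool, called by a JSON object that holds its "method" and its "body", one argument or row to a line. play_rows: Moves the arm, as the interface text tells. Shifts and turns lie within -1 to 1; 1 stands for 25 cm of shift or 90 degrees of turn. Its arguments: {"type":"object","properties":{"rows":{"type":"array"},"force":{"type":"number"}},"required":["rows"]}

```bash
mkdir -p pics; python3 - <<'E'
from cell import robot
import cv2,numpy as np
np.set_printoptions(precision=4,suppress=True)
for n in("side","top"):
    c=robot.capture(n);cv2.imwrite(f"pics/{n}0.png",c["frame"][:,:,::-1]);print(n,c["intrinsics"],c["camera_from_world"])
    np.savez(f"{n}.npz",K=c["intrinsics"],T=c["camera_from_world"])
print(robot.read_state())
E
```

```text
side [[491.0101   0.     323.1224]
 [  0.     491.0101 198.6959]
 [  0.       0.       1.    ]] [[-0.7065 -0.7076  0.0119  0.4422]
 [-0.5016  0.4888 -0.7138  0.3686]
 [ 0.4992 -0.5103 -0.7003  1.3007]
 [ 0.      0.      0.      1.    ]]
top [[511.852    0.     317.1801]
 [  0.     511.852  199.1199]
 [  0.       0.       1.    ]] [[ 0.0185 -0.9998 -0.012   0.0742]
 [-0.9918 -0.0169 -0.1263  0.6359]
 [ 0.1261  0.0142 -0.9919  1.3856]
 [ 0.      0.      0.      1.    ]]
{'time': 0.1, 'qpos': array([-1.2195,  0.3075,  1.5076, -0.    ,  1.3284, -0.0735]), 'qvel': array([ 0.0002, -0.0032, -0.0034, -0.0009,  0.0019, -0.0006]), 'joint_torque': array([  0.0004, -45.8529, -25.2608,  -0.0002,   0.0055,  -0.    ]), 'eef_pos': array([ 0.2367, -0.5234,  0.2555]), 'tool_rot': array([ 0.9775,  0.2108, -0.0001, -0.0009]), 'contact_force': array([-0.0085,  0.4431, -0.1754]), 'moment': array([-0.0144, -0.0178,  0.0327]), 'width': 0.08570660041671088}
```

View pics/side0.png

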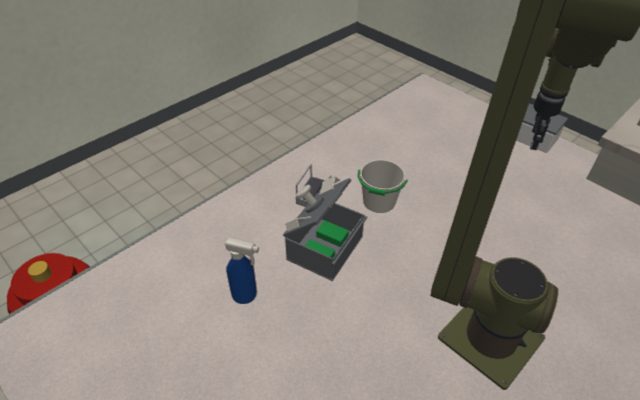

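View pics/top0.png

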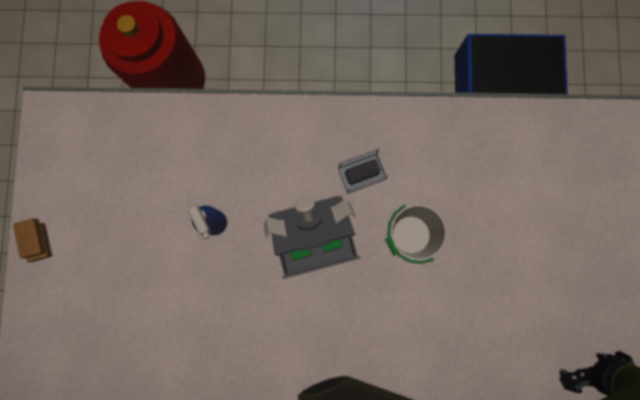

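The side picture shows the caddy at about (325,235), with its lid up and leaning back. The bottle is at (242,275) and the bucket at (381,185). In the top picture the caddy front edge runs from (284,276) to (358,258), and the pad holder sits behind it at (362,172). I'll enlarge both.

```bash
python3 - <<'E'
import cv2,numpy as np
a=cv2.imread("pics/top0.png")[140:290,180:460]; b=cv2.imread("pics/side0.png")[150:315,215:415]
def g(im,x0,y0,s):
    im=cv2.resize(im,None,fx=s,fy=s,interpolation=cv2.INTER_CUBIC)
    for x in range(0,im.shape[1]//s,20): cv2.putText(im,str(x0+x),(x*s,10),0,.35,(0,0,255));cv2.line(im,(x*s,12),(x*s,18),(0,0,255))
    for y in range(0,im.shape[0]//s,20): cv2.putText(im,str(y0+y),(0,y*s+4),0,.35,(0,0,255));cv2.line(im,(25,y*s),(31,y*s),(0,0,255))
    return im
a=cv2.imread("pics/top0.png")[185:285,255:370]
cv2.imwrite("pics/tc.png",g(a,255,185,6)[:600])
b=cv2.imread("pics/side0.png")[160:285,280:410]
cv2.imwrite("pics/sc.png",g(b,280,160,5)[:600])
E
```

```text
(no output)
```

View pics/tc.png

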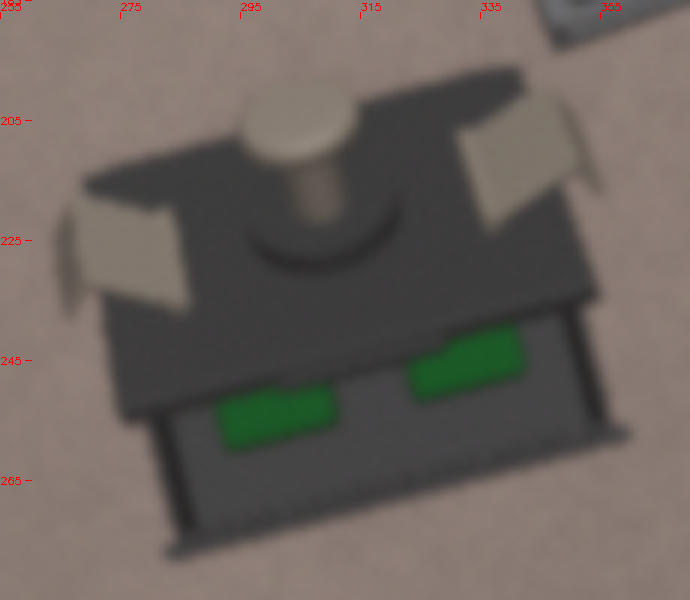

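View pics/sc.png

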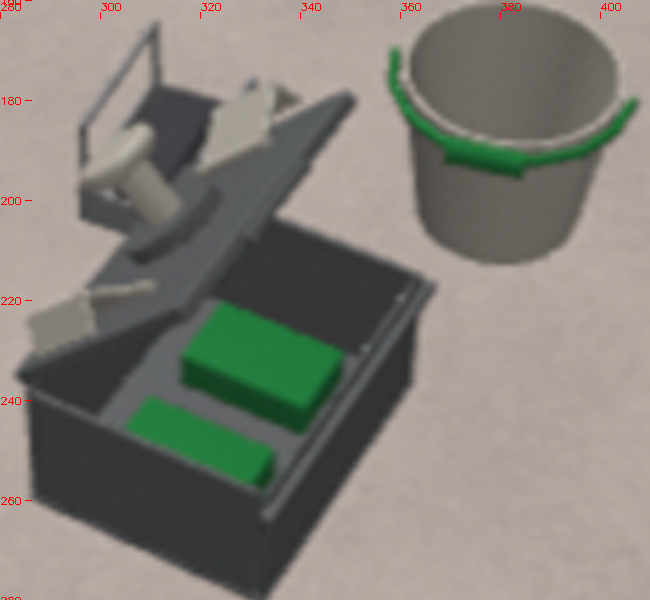

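The top crop gives the rim front corners, the lid corners and the plunger head. The side crop gives the same corners plus the hinge-left corner. Next I'll fit the pose from these.

```bash
cat > fit.py <<'E'
import numpy as np
from scipy.optimize import least_squares
np.set_printoptions(precision=4,suppress=True)
C={n:np.load(n+".npz") for n in("top","side")}
def proj(n,P):
    p=C[n]["T"][:3]@np.append(P,1);p=C[n]["K"]@p;return p[:2]/p[2]
def ray(n,u,z):
    T=C[n]["T"];R=T[:3,:3];o=-R.T@T[:3,3];d=R.T@np.linalg.inv(C[n]["K"])@[u[0],u[1],1];return o+d*(z-o[2])/d[2]
def lid(P,th): # lid coords: x from hinge (neg to front), y, z above underside
    x,y,z=P;c,s=np.cos(th),np.sin(th);return np.array([.08+x*c+z*s,y,.1-x*s+z*c])
def world(p,P):
    c,s=np.cos(p[2]),np.sin(p[2]);return np.array([p[0]+c*P[0]-s*P[1],p[1]+s*P[0]+c*P[1],P[2]])
def tab(sg,r,a,x=0,t=.005): # point r out, on upper face
    c,s=np.cos(a),np.sin(a);return [-.08+x,sg*(.068+r*c-t*s),.012+r*s+t*c]
E
cat > run.py <<'E'
from fit import *
t=lambda x,y:(255+x/6,185+y/6)
s=lambda x,y:(280+x/5,160+y/5)
F=lambda P:(lambda p:np.array(P))
L=lambda P:(lambda p:lid(P,p[3]))
TL=lambda r,x:(lambda p:lid(tab(1,r,p[4],x),p[3]))
TR=lambda r,x:(lambda p:lid(tab(-1,r,p[5],x),p[3]))
obs=[("top",t(170,550),F([-.08,.1,.1])),("top",t(625,435),F([-.08,-.1,.1])),
("top",t(85,180),L([0,.1,.012])),("top",t(520,70),L([0,-.1,.012])),
("top",t(125,418),L([-.16,.1,.006])),("top",t(598,298),L([-.16,-.1,.006])),
("top",t(300,118),L([-.08,0,.074])),
("side",s(266,516),F([-.08,.1,.1])),("side",s(435,285),F([-.08,-.1,.1])),("side",s(33,500),F([.08,.1,0])),
("side",s(20,375),L([0,.1,.006])),("side",s(185,312),L([-.16,.1,.006])),("side",s(352,98),L([-.16,-.1,.006])),
("side",s(113,152),L([-.08,0,.074])),
("top",t(78,190),TL(.044,.03)),("top",t(190,312),TL(0,-.03)),("top",t(172,207),TL(0,.03)),
("top",t(545,90),TR(.044,.03)),("top",t(458,130),TR(0,.03)),("top",t(490,232),TR(0,-.03)),("top",t(580,150),TR(.044,-.03))]
res=lambda p:np.concatenate([proj(n,world(p,f(p)))-np.array(u) for n,u,f in obs])
r=least_squares(res,[.6,.05,.2,.6,.7,.7],loss="soft_l1");p=r.x;print(p);print(res(p).reshape(-1,2))
np.save("p.npy",p)
for n,P in dict(edge=lid([-.16,0,.012],p[3]),edgeS=lid([-.16,0,.012],0),plunger=[0,0,.174],tl=[0,.102,.117],tr=[0,-.102,.117],tlnow=lid(tab(1,.034,p[4]),0),trnow=lid(tab(-1,.034,p[5]),0)).items(): print(n,world(p,np.array(P)))
print("bottle",ray("side",(242,298),0),ray("top",(210,220),.15),"bucket",ray("top",(418,234),.125),"pad",ray("top",(362,172),.04))
E
python3 run.py
```

```text
[0.5228 0.0918 0.2681 0.8223 0.697  0.4791]
[[ 0.9179  0.5616]
 [-1.1045  0.7471]
 [-0.3865 -0.1934]
 [ 0.2598 -0.4779]
 [-0.9411  1.1572]
 [ 0.8578  0.4979]
 [-0.1269 -0.3309]
 [ 0.4469 -3.3622]
 [-1.3731 -2.4254]
 [-0.3506 -0.4667]
 [-0.5167  1.1783]
 [-0.635   0.078 ]
 [ 0.9582 -1.1903]
 [-0.2081 -0.8891]
 [-0.1209 -0.2097]
 [-0.7467 -0.7999]
 [-0.3135  2.1897]
 [ 0.2303 -1.0422]
 [ 1.2527  2.278 ]
 [ 0.3764 -0.7275]
 [-0.5834  2.6879]]
edge [0.5034 0.0865 0.2254]
edgeS [0.4456 0.0706 0.112 ]
plunger [0.5228 0.0918 0.174 ]
tl [0.4957 0.1902 0.117 ]
tr [ 0.5498 -0.0065  0.117 ]
tlnow [0.4987 0.1795 0.1377]
trnow [ 0.5482 -0.0006  0.1321]
bottle [0.5582 0.3899 0.    ] [0.5619 0.3578 0.15  ] bucket [ 0.5371 -0.1788  0.125 ] pad [ 0.7134 -0.0388  0.04  ]
```

{"method": "play_rows", "body": {
  "rows": [
    [0.3,-0.3,-0.28,0,0,0,-1],
    [0.6,-0.6,-0.28,0,0,0,-1],
    [0.9,-0.9,-0.28,0,0,0,-1],
    [0.9,-0.9,-0.28,0,0,0,-1],
    [0.9,-0.9,-0.28,0,0,0,-1],
    [0.9,-0.9,-0.28,0,0,0,-1],
    [0.9,-0.9,-0.28,0,0,0,-1],
    [0.9,-0.9,-0.28,0,0,0.1,-1],
    [0.9,-0.9,-0.28,0,0,0.1,-1]
  ]
}}

```text
time: 1.23
eef_pos: [0.3489, -0.227, 0.3259]
tool_rot: [0.991, 0.134, -0.0, -0.0]
contact_force: [0.0, -0.2, -0.8]
width: 0.0
```

```bash
cat > go.py <<'E'
from fit import *
from scipy.spatial.transform import Rotation as Ro
from cell import robot
def rel(tgt,yaw=None,tilt=0):
    s=robot.read_state();R=Ro.from_quat(s["tool_rot"]).as_matrix()
    d=R.T@(np.array(tgt)-s["eef_pos"])/.25
    out=d
    if yaw is not None:
        W=Ro.from_euler("z",yaw).as_matrix()@np.diag([1,-1,-1.])
        out=np.append(d,Ro.from_matrix(R.T@W).as_rotvec()/(np.pi/2))
    return out
E
cat > lidpath.py <<'E'
from go import *
p=np.load("p.npy")
s=robot.read_state();print(s["time"],s["eef_pos"],s["contact_force"],s["width"])
for th in [1.0,.82,.7,.6,.5,.4,.3,.2,.1,0]:
    c=lid([-.145,0,.012],th); c=c+[.011,0,.025]
    print(th,world(p,c),rel(world(p,c),p[2]))
E
python3 lidpath.py
```

```text
1.225 [ 0.3489 -0.227   0.3259] [ 0.0181 -0.1802 -0.8182] 1.0109545939833687e-05
1.0 [0.5447 0.0979 0.2535] [ 1.0999 -1.0453  0.2892 -0.0001  0.0005  0.0001]
0.82 [0.5236 0.0921 0.2392] [ 1.0123 -1.0453  0.3464 -0.0001  0.0005  0.0001]
0.7 [0.511  0.0886 0.2276] [ 0.9603 -1.0453  0.3929 -0.0001  0.0005  0.0001]
0.6 [0.5016 0.086  0.2168] [ 0.9214 -1.0453  0.4362 -0.0001  0.0005  0.0001]
0.5 [0.4933 0.0838 0.205 ] [ 0.887  -1.0453  0.4831 -0.0001  0.0005  0.0001]
0.4 [0.4862 0.0818 0.1925] [ 0.8575 -1.0453  0.5332 -0.0001  0.0005  0.0001]
0.3 [0.4803 0.0802 0.1793] [ 0.8332 -1.0453  0.5861 -0.0001  0.0005  0.0001]
0.2 [0.4758 0.0789 0.1656] [ 0.8142 -1.0453  0.6411 -0.0001  0.0005  0.0001]
0.1 [0.4725 0.078  0.1514] [ 0.8009 -1.0453  0.6977 -0.0001  0.0005  0.0001]
0 [0.4707 0.0775 0.137 ] [ 0.7932 -1.0453  0.7554 -0.0001  0.0005  0.0001]
```

{"method": "play_rows", "body": {
  "rows": [
    [0.2,-0.25,0,0,0,0,-1],
    [0.4,-0.5,0,0,0,0,-1],
    [0.6,-0.7,0,0,0,0,-1],
    [0.8,-0.9,0,0,0,0,-1],
    [1.0,-1.0,0.1,0,0,0,-1],
    [1.0,-1.0,0.1,0,0,0,-1],
    [1.0,-1.0,0.1,0,0,0,-1],
    [1.0,-1.0,0.1,0,0,0,-1]
  ]
}}

```text
time: 2.22
eef_pos: [0.5239, 0.0801, 0.3007]
tool_rot: [0.991, 0.134, -0.001, 0.0]
contact_force: [-0.4, -0.4, -0.8]
width: -0.0005
```

```bash
python3 lidpath.py; python3 - <<'E'
from cell import robot
import cv2,numpy as np
a=robot.capture("side")["frame"][130:280,260:420,::-1];cv2.imwrite("pics/s1.png",cv2.resize(a,None,fx=4,fy=4,interpolation=2))
E
```

```text
2.225 [0.5239 0.0801 0.3007] [-0.3735 -0.4084 -0.8238] -0.0005117676630969083
1.0 [0.5447 0.0979 0.2535] [ 0.0993 -0.0466  0.1885  0.0002  0.0013  0.0004]
0.82 [0.5236 0.0921 0.2392] [ 0.0118 -0.0467  0.2459  0.0002  0.0013  0.0004]
0.7 [0.511  0.0886 0.2276] [-0.0402 -0.0467  0.2925  0.0002  0.0013  0.0004]
0.6 [0.5016 0.086  0.2168] [-0.079  -0.0467  0.3358  0.0002  0.0013  0.0004]
0.5 [0.4933 0.0838 0.205 ] [-0.1133 -0.0468  0.3828  0.0002  0.0013  0.0004]
0.4 [0.4862 0.0818 0.1925] [-0.1427 -0.0468  0.4329  0.0002  0.0013  0.0004]
0.3 [0.4803 0.0802 0.1793] [-0.167  -0.0469  0.4858  0.0002  0.0013  0.0004]
0.2 [0.4758 0.0789 0.1656] [-0.1859 -0.0469  0.5408  0.0002  0.0013  0.0004]
0.1 [0.4725 0.078  0.1514] [-0.1992 -0.0469  0.5975  0.0002  0.0013  0.0004]
0 [0.4707 0.0775 0.137 ] [-0.2068 -0.0469  0.6551  0.0002  0.0013  0.0004]
```

View pics/s1.png

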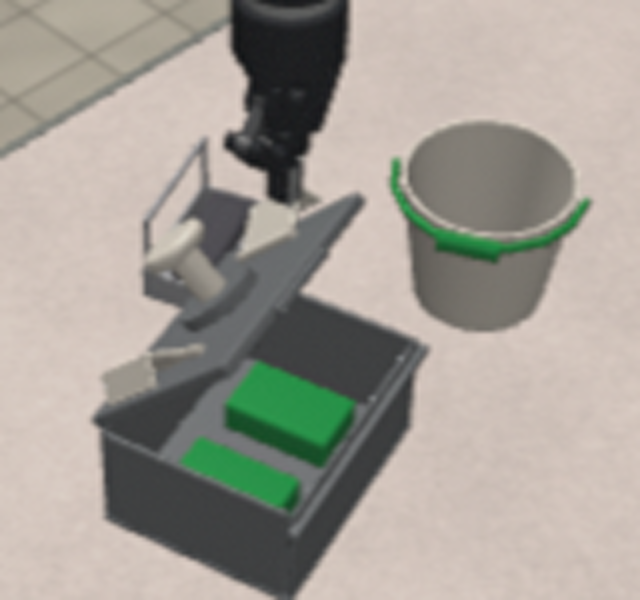

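The closed fingertips at (285,200) in the crop are above the lid's front part. Next I'll follow the lid's arc.

{"method": "play_rows", "body": {
  "rows": [
    [0.03,-0.045,0.12,0,0,0,-1],
    [0.03,-0.045,0.18,0,0,0,-1],
    [0.03,-0.045,0.22,0,0,0,-1],
    [0.01,-0.045,0.25,0,0,0,-1],
    [-0.015,-0.045,0.27,0,0,0,-1],
    [-0.04,-0.045,0.295,0,0,0,-1],
    [-0.06,-0.045,0.315,0,0,0,-1],
    [-0.08,-0.045,0.34,0,0,0,-1],
    [-0.1,-0.045,0.365,0,0,0,-1],
    [-0.113,-0.045,0.387,0,0,0,-1]
  ]
}}

```text
time: 3.52
eef_pos: [0.4932, 0.0844, 0.204]
tool_rot: [0.991, 0.133, -0.0, -0.0]
contact_force: [-0.0, -1.4, 1.5]
width: 0.0002
```

```bash
python3 lidpath.py; python3 - <<'E'
from cell import robot
import cv2,numpy as np
a=robot.capture("side")["frame"][130:280,260:420,::-1];cv2.imwrite("pics/s2.png",cv2.resize(a,None,fx=4,fy=4,interpolation=2))
E
```

```text
3.525 [0.4932 0.0844 0.204 ] [-0.0252 -1.3588  1.5267] 0.00020862213937117828
1.0 [0.5447 0.0979 0.2535] [ 0.2126  0.0024 -0.1981 -0.0002  0.0006 -0.0002]
0.82 [0.5236 0.0921 0.2392] [ 0.1251  0.0024 -0.1408 -0.0002  0.0006 -0.0002]
0.7 [0.511  0.0886 0.2276] [ 0.073   0.0025 -0.0943 -0.0002  0.0006 -0.0002]
0.6 [0.5016 0.086  0.2168] [ 0.0342  0.0025 -0.051  -0.0002  0.0006 -0.0002]
0.5 [0.4933 0.0838 0.205 ] [-0.0002  0.0025 -0.0041 -0.0002  0.0006 -0.0002]
0.4 [0.4862 0.0818 0.1925] [-0.0297  0.0026  0.0461 -0.0002  0.0006 -0.0002]
0.3 [0.4803 0.0802 0.1793] [-0.054   0.0026  0.0989 -0.0002  0.0006 -0.0002]
0.2 [0.4758 0.0789 0.1656] [-0.0729  0.0026  0.1539 -0.0002  0.0006 -0.0002]
0.1 [0.4725 0.078  0.1514] [-0.0863  0.0026  0.2105 -0.0002  0.0006 -0.0002]
0 [0.4707 0.0775 0.137 ] [-0.0939  0.0026  0.2682 -0.0002  0.0006 -0.0002]
```

View pics/s2.png

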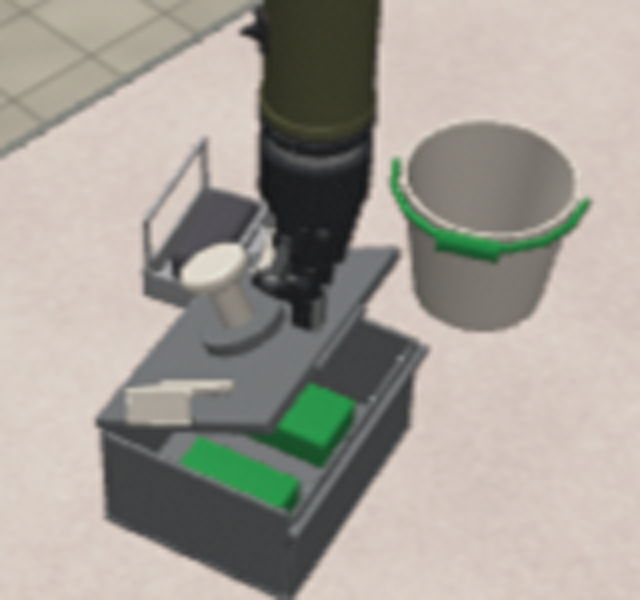

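The lid is going down as modelled, with the fingertip at (310,325) in the crop near its front edge. I'll continue to shut, with a slight over-press.

{"method": "play_rows", "body": {
  "rows": [
    [-0.015,0,0.025,0,0,0,-1],
    [-0.03,0,0.05,0,0,0,-1],
    [-0.045,0,0.08,0,0,0,-1],
    [-0.057,0,0.11,0,0,0,-1],
    [-0.067,0,0.14,0,0,0,-1],
    [-0.075,0,0.17,0,0,0,-1],
    [-0.083,0,0.2,0,0,0,-1],
    [-0.09,0,0.23,0,0,0,-1],
    [-0.092,0,0.25,0,0,0,-1],
    [-0.093,0,0.265,0,0,0,-1],
    [-0.093,0,0.275,0,0,0,-1],
    [-0.093,0,0.275,0,0,0,-1]
  ]
}}

```text
time: 5.08
eef_pos: [0.471, 0.0781, 0.1369]
tool_rot: [0.991, 0.134, -0.0, 0.0]
contact_force: [-3.9, -0.6, 11.4]
width: -0.0001
```

```bash
python3 lidpath.py|sed -n '1p;$p'
```

```text
5.075 [0.471  0.0781 0.1369] [-3.8675 -0.6083 11.4407] -0.00013782289171682596
0 [0.4707 0.0775 0.137 ] [-0.0017  0.002  -0.0005  0.0001  0.0005 -0.0001]
```

{"method": "play_rows", "body": {
  "rows": [
    [0,0,-0.2,0,0,0,-1],
    [0,0,-0.4,0,0,0,-1],
    [0.05,-0.2,-0.4,0,0,0,-1],
    [0.2,-0.4,-0.4,0,0,0,-1],
    [0.21,-0.4,-0.4,0,0,0,-1],
    [0.21,-0.4,-0.3,0,0,0,-1],
    [0.21,-0.4,-0.25,0,0,0,-1],
    [0.21,-0.4,-0.22,0,0,0,-1],
    [0.21,-0.4,-0.22,0,0,0,-1]
  ]
}}

```text
time: 6.2
eef_pos: [0.4954, 0.188, 0.1904]
tool_rot: [0.991, 0.133, -0.001, 0.0]
contact_force: [-0.1, 0.4, -0.0]
width: 0.0006
```

```bash
python3 - <<'E'
from go import *
import cv2
p=np.load("p.npy");print(robot.read_state()["eef_pos"],rel(world(p,np.array([0,.102,.142])),p[2]))
a=robot.capture("side")["frame"][130:280,230:430,::-1];a=cv2.resize(a,None,fx=4,fy=4,interpolation=2)
cv2.imwrite("pics/s3.png",a)
b=robot.capture("top")["frame"][160:310,220:420,::-1];cv2.imwrite("pics/t3.png",cv2.resize(b,None,fx=4,fy=4,interpolation=2))
E
```

```text
[0.4954 0.188  0.1904] [ 0.0036 -0.008   0.1936  0.      0.0007 -0.0007]
```

View pics/s3.png

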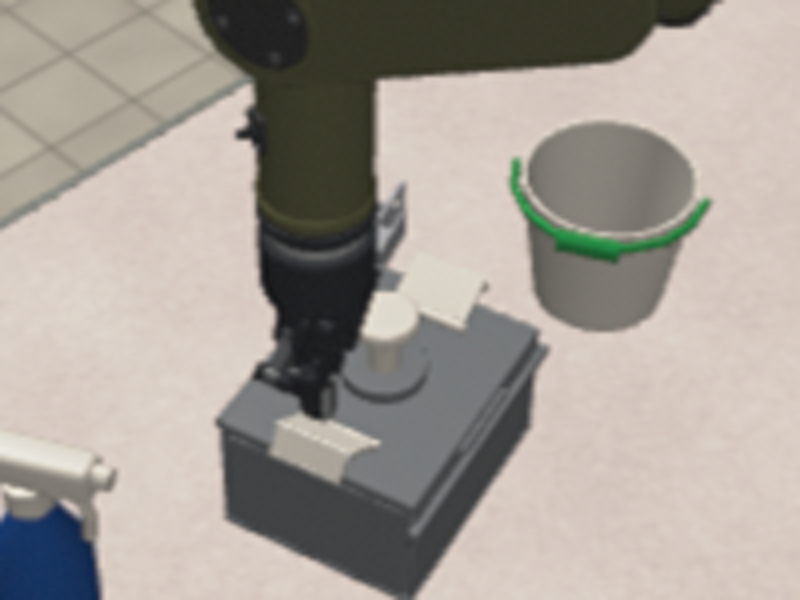

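The lid is lying shut, and the finger at (318,400) stands over the raised left tab at (325,445). I'll press it slowly.

{"method": "play_rows", "body": {
  "rows": [
    [0,0,0.03,0,0,0,-1],
    [0,0,0.05,0,0,0,-1],
    [0,0,0.06,0,0,0,-1],
    [0,0,0.07,0,0,0,-1],
    [0,0,0.08,0,0,0,-1],
    [0,0,0.09,0,0,0,-1],
    [0,0,0.1,0,0,0,-1],
    [0,0,0.11,0,0,0,-1],
    [0,0,0.12,0,0,0,-1],
    [0,0,0.13,0,0,0,-1],
    [0,0,0.14,0,0,0,-1],
    [0,0,0.15,0,0,0,-1]
  ]
}}

```text
time: 7.8
eef_pos: [0.4957, 0.1884, 0.153]
tool_rot: [0.991, 0.133, -0.0, 0.0]
contact_force: [-0.3, 0.5, 1.8]
width: 0.0003
```

{"method": "play_rows", "body": {
  "rows": [
    [0,0,0.008,0,0,0,-1],
    [0,0,0.016,0,0,0,-1],
    [0,0,0.024,0,0,0,-1],
    [0,0,0.032,0,0,0,-1],
    [0,0,0.038,0,0,0,-1],
    [0,0,0.044,0,0,0,-1],
    [0,0,0.048,0,0,0,-1],
    [0,0,0.05,0,0,0,-1],
    [0,0,0.05,0,0,0,-1]
  ]
}}

```text
time: 8.93
eef_pos: [0.4958, 0.1887, 0.1418]
tool_rot: [0.991, 0.133, 0.0, -0.0]
contact_force: [-2.6, 0.5, 8.6]
width: -0.0001
```

{"method": "play_rows", "body": {
  "rows": [
    [0,0,-0.1,0,0,0,-1],
    [0,0,-0.3,0,0,0,-1],
    [0,0,-0.42,0,0,0,-1],
    [0,0.2,-0.42,0,0,0,-1],
    [0,0.4,-0.42,0,0,0,-1],
    [0,0.6,-0.42,0,0,0,-1],
    [0,0.8,-0.42,0,0,0,-1],
    [0,0.81,-0.42,0,0,0,-1],
    [0,0.81,-0.3,0,0,0,-1],
    [0,0.81,-0.22,0,0,0,-1],
    [0,0.81,-0.2,0,0,0,-1],
    [0,0.81,-0.2,0,0,0,-1]
  ]
}}

```text
time: 10.42
eef_pos: [0.5491, -0.0061, 0.1908]
tool_rot: [0.991, 0.134, -0.0, -0.0]
contact_force: [0.9, -0.3, 0.2]
width: 0.0002
```

```bash
python3 - <<'E'
from go import *
import cv2
p=np.load("p.npy");print(robot.read_state()["eef_pos"],rel(world(p,np.array([0,-.102,.142])),p[2]))
a=robot.capture("side")["frame"][130:280,230:430,::-1];a=cv2.resize(a,None,fx=4,fy=4,interpolation=2)
cv2.imwrite("pics/s4.png",a)
E
```

```text
[ 0.5491 -0.0061  0.1908] [ 0.0022  0.0024  0.1952 -0.0002  0.0003  0.0002]
```

View pics/s4.png

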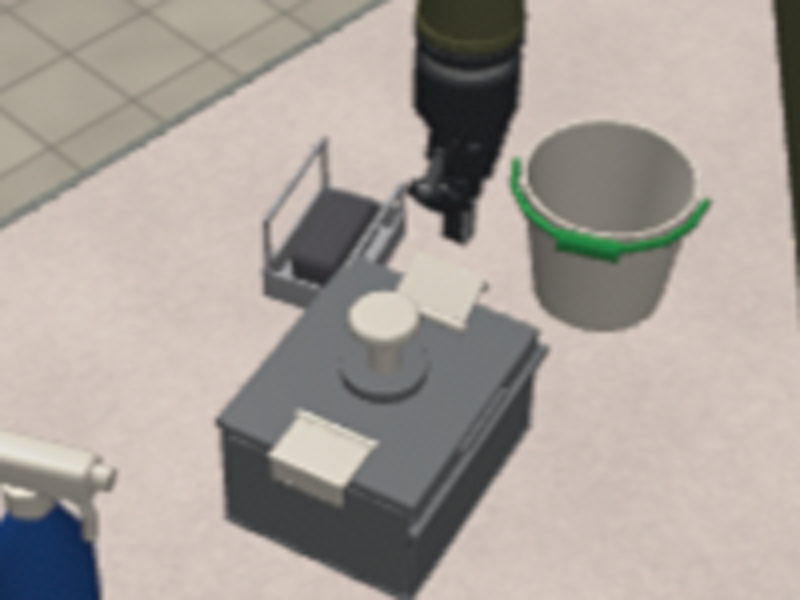

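The left tab is flat at (325,455), and the finger at (455,235) is above the right tab. I'll press the right tab the same way.

{"method": "play_rows", "body": {
  "rows": [
    [0,0,0.03,0,0,0,-1],
    [0,0,0.05,0,0,0,-1],
    [0,0,0.06,0,0,0,-1],
    [0,0,0.07,0,0,0,-1],
    [0,0,0.08,0,0,0,-1],
    [0,0,0.09,0,0,0,-1],
    [0,0,0.1,0,0,0,-1],
    [0,0,0.11,0,0,0,-1],
    [0,0,0.12,0,0,0,-1],
    [0,0,0.13,0,0,0,-1],
    [0,0,0.14,0,0,0,-1],
    [0,0,0.15,0,0,0,-1]
  ]
}}

```text
time: 11.98
eef_pos: [0.5496, -0.0068, 0.1534]
tool_rot: [0.991, 0.133, 0.0, 0.0]
contact_force: [0.5, -1.6, 1.4]
width: -0.0001
```

{"method": "play_rows", "body": {
  "rows": [
    [0,0,0.008,0,0,0,-1],
    [0,0,0.016,0,0,0,-1],
    [0,0,0.024,0,0,0,-1],
    [0,0,0.032,0,0,0,-1],
    [0,0,0.038,0,0,0,-1],
    [0,0,0.044,0,0,0,-1],
    [0,0,0.048,0,0,0,-1],
    [0,0,0.051,0,0,0,-1],
    [0,0,0.051,0,0,0,-1]
  ]
}}

```text
time: 13.1
eef_pos: [0.5493, -0.0067, 0.1417]
tool_rot: [0.991, 0.134, 0.0, 0.0]
contact_force: [-2.9, -0.7, 8.8]
width: 0.0001
```

{"method": "play_rows", "body": {
  "rows": [
    [0,0,-0.1,0,0,0,-1],
    [0,0,-0.3,0,0,0,-1],
    [0,0,-0.42,0,0,0,-1],
    [0,-0.2,-0.42,0,0,0,-1],
    [0,-0.4,-0.42,0,0,0,-1],
    [0,-0.41,-0.42,0,0,0,-1],
    [0,-0.41,-0.32,0,0,0,-1],
    [0,-0.41,-0.28,0,0,0,-1],
    [0,-0.41,-0.28,0,0,0,-1]
  ]
}}

```text
time: 14.22
eef_pos: [0.5217, 0.0915, 0.2096]
tool_rot: [0.991, 0.133, -0.001, 0.0]
contact_force: [-0.7, 0.2, -0.4]
width: -0.0001
```

```bash
python3 - <<'E'
from go import *
import cv2
p=np.load("p.npy");print(robot.read_state()["eef_pos"],rel(world(p,np.array([0,0,.177])),p[2]))
a=robot.capture("side")["frame"][130:280,230:430,::-1];a=cv2.resize(a,None,fx=4,fy=4,interpolation=2)
cv2.imwrite("pics/s5.png",a)
E
```

```text
[0.5217 0.0915 0.2096] [ 0.0049 -0.0001  0.1304 -0.0002  0.0016 -0.0007]
```

View pics/s5.png

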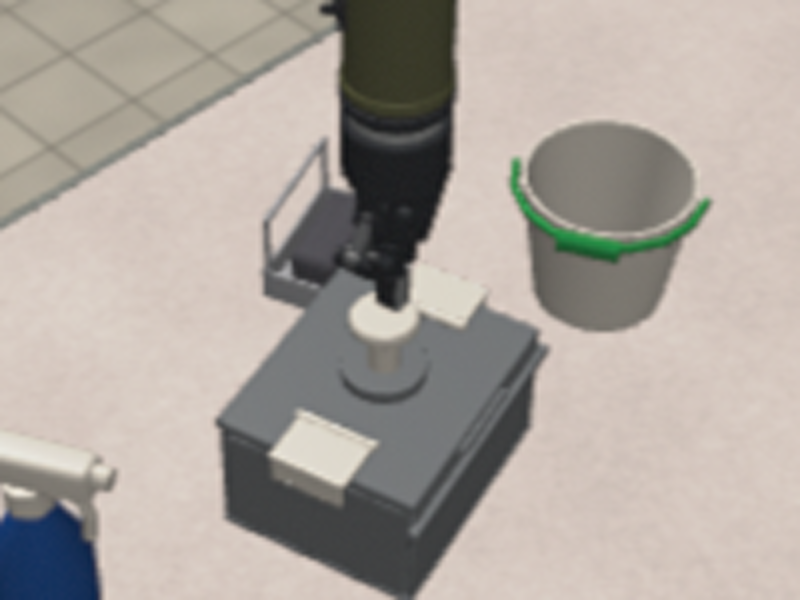

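The fingertip at (393,300) is over the plunger head at (385,315), and both tabs are flat. I'll press slowly and hold.

{"method": "play_rows", "body": {
  "rows": [
    [0,0,0.02,0,0,0,-1],
    [0,0,0.035,0,0,0,-1],
    [0,0,0.05,0,0,0,-1],
    [0,0,0.065,0,0,0,-1],
    [0,0,0.08,0,0,0,-1],
    [0,0,0.095,0,0,0,-1],
    [0,0,0.11,0,0,0,-1],
    [0,0,0.12,0,0,0,-1],
    [0,0,0.13,0,0,0,-1],
    [0,0,0.136,0,0,0,-1],
    [0,0,0.142,0,0,0,-1],
    [0,0,0.142,0,0,0,-1]
  ]
}}

```text
time: 15.78
eef_pos: [0.5225, 0.0921, 0.1769]
tool_rot: [0.991, 0.134, 0.001, 0.0]
contact_force: [-4.1, -1.4, 14.8]
width: -0.0001
```

At the stop (0.1769, 14.8 N). I'll hold another 1.4 s, then release slowly and lift.

{"method": "play_rows", "body": {
  "rows": [
    [0,0,0,0,0,0,-1],
    [0,0,0,0,0,0,-1],
    [0,0,0,0,0,0,-1],
    [0,0,0,0,0,0,-1],
    [0,0,0,0,0,0,-1],
    [0,0,0,0,0,0,-1],
    [0,0,0,0,0,0,-1],
    [0,0,0,0,0,0,-1],
    [0,0,0,0,0,0,-1],
    [0,0,0,0,0,0,-1],
    [0,0,0,0,0,0,-1]
  ]
}}

```text
time: 17.15
eef_pos: [0.5224, 0.0921, 0.1769]
tool_rot: [0.991, 0.134, 0.001, 0.0]
contact_force: [-2.8, -1.7, 14.8]
width: 0.0
```

{"method": "play_rows", "body": {
  "rows": [
    [0,0,-0.04,0,0,0,-1],
    [0,0,-0.08,0,0,0,-1],
    [0,0,-0.12,0,0,0,-1],
    [0,0,-0.2,0,0,0,-1],
    [0,0,-0.35,0,0,0,-1],
    [0,0,-0.5,0,0,0,-1],
    [-0.2,0,-0.5,0,0,0,-1],
    [-0.2,0.2,-0.5,0,0,0,-1],
    [-0.2,0.4,-0.5,0,0,0,-1],
    [-0.2,0.6,-0.5,0,0,0,-1],
    [-0.2,0.8,-0.5,0,0,0,-1],
    [-0.2,0.8,-0.5,0,0,0,-1]
  ]
}}

```text
time: 18.65
eef_pos: [0.5278, -0.1171, 0.2994]
tool_rot: [0.991, 0.131, -0.0, 0.0]
contact_force: [0.8, 0.5, -0.1]
width: -0.0
```

```bash
python3 - <<'E'
from cell import robot
import cv2,numpy as np
f=lambda n,a,b,c,d:cv2.resize(robot.capture(n)["frame"][a:b,c:d,::-1],None,fx=3,fy=3,interpolation=2)
cv2.imwrite("pics/s6.png",np.hstack([f("side",150,310,220,350),f("top",140,300,260,390)]))
E
```

```text
(no output)
```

View pics/s6.png

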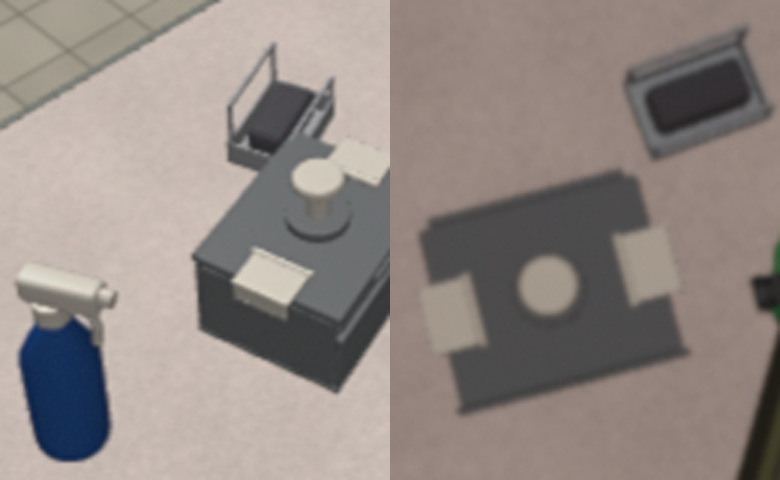

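The lid is shut, both tabs are flat and the plunger is back up. The bottle and pad holder haven't moved. Handing in.

```bash
python3 -c "
from cell import robot
print(robot.job_done())"
```

```text
the job is handed in; nothing more can be done
None
```

I sealed the caddy and handed the job in at about 19 s of the 56 s allowed. The interface gives no verdict, so these are my own readings and pictures:

- **Lid:** I swung it shut along its arc to the stop. The fingertip stopped at 112 mm above the shelf, which is the height of the shut lid, with about 11 N on it.
- **Snap tabs:** I pressed each slowly until it was flat. The fingertip stopped at 117 mm on both, with about 9 N.
- **Plunger:** I pushed it to its stop (fingertip at 152 mm, about 15 N) and held it for more than 1.3 s. I then let it go and lifted clear.
- **Last pictures:** The lid is shut, both tabs are flat, and the plunger looks fully back up. The bottle and pad holder stand where they were. The arm is clear and reads almost no force.

The last pictures did not show the whole bucket. It looked unmoved in the view just before the plunger press. After that the closed gripper passed over it, with its fingertips about 15 cm above the rim.

One check disagreed: in the first pose fit, the caddy's front rim was off by about 3 pixels (roughly 7 mm) in the side view. It made no difference, because every contact came within about 1 mm of the expected height.

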